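# Release the latched cassette tray with the pin

## Task

Take the pin tool out of its black stand, hold the orange button at the bottom of the tray's recess pressed down with the pin's tip and, keeping it down, push the dark tray out of the white magazine all the way to its stop, where it locks. Then put the pin back upright in its stand, fully home. Be gentle (never press or push on the magazine or its tray harder than 22 N), touch the magazine and tray only with the pin, and leave the other things on the cart alone.

Things in the scene. Friction and masses are not known exactly. Their poses are not given: they have to be found in the camera images.
- unit: White cassette magazine, fixed, 200 x 90 x 52 mm (its x, y, z). Origin: centre of its underside; its x axis is the way the tray comes out. A hood (top 52 mm up) covers x from 30 to 100 mm; behind it the dark navy tray, 76 mm wide, lies open from above between side walls 45 mm high. The tray's rear half is a flat deck with a round recess, an orange button down in it.
- well (a point): Point fixed on the magazine (does not move with the tray): middle of the recess's mouth with the tray shut, at (-55, 0, 36) mm in the magazine's frame; axes as there. Recess 11 mm across, 1.5 mm chamfer. 36 mm is the nominal height: the tray's seat is adjustable and the real deck, recess and button sit up to 8 mm higher or lower (not measured: find the button by feel).
- button_place (a point): Point fixed on the magazine 8 mm below well: nominal place of the button's top (9 mm across), truly up to 8 mm higher or lower. The button yields at 3 N, stiffens by 1 N/mm and bottoms hard after 6 mm (9 N). The tray is free only while the button is 4 mm or more down (7 N); if it rises on the way it catches in the latch's next notch (every 12 mm).
- tray (a joint): How far the tray is out of the magazine, in m: about 0 shut, 0.048 at its hard stop. From 0.044 on the latch locks it out once the button is let up. It slides with about 3 N of drag. The recess moves with the tray.
- stand: Black block, fixed to the cart, 60 x 60 x 46 mm, with an upright round hole in the middle of its top, 11 mm across with a 2 mm chamfer and 43 mm deep. Origin: centre of its underside.
- stand_hole (a point): Middle of the mouth of the stand's hole, 46 mm above the cart.
- pin_handle (a point): Centre of the handle of the pin tool (60 g, loose, upright in the stand's hole). From the top: yellow square handle 16 x 16 x 55 mm (z along it, x and y square to its sides), steel flange 24 mm across and 4 mm thick, steel shank 6 mm thick and 40 mm long, its rounded tip 71.5 mm below this point. In the stand the flange rests on the block; this point is then 77.5 mm above the cart.
- pin: The same pin tool; origin at its tip, z up along the tool.
- canister: White screw-top canister, 86 mm across, 90 mm high, loose; origin at the centre of its underside. Leave alone.
- jar: Cobalt blue glass slide jar with lid, 66 x 66 x 104 mm, loose; origin at the centre of its underside. Leave alone.
- cassette: Green cassette, 40 x 28 x 7 mm, loose; origin at the centre of its underside. Leave alone.
- scoop: Copper scoop, about 130 mm long, 35 mm wide, 20 mm high, loose; origin under its middle. Leave alone.
Mind the look-alikes: they are no part of the job. What is meant by the pin is not pink or red, and is the smaller of those in its own colour.

How it is judged:
On the way, in this order (a step that is already met when the one before it is completed fails the run):
1. the pin presses on the tray's button while the tray is still shut (contact force between pin and tray above 3 N and value of joint tray below 0.003 m), for 0.1 s.
2. the freed tray is on its way out, pushed by the pin with the button held down (contact force between pin and tray above 3 N and value of joint tray above 0.015 m), for 0.1 s.
3. the tray is fully out with the pin still in it (contact force between pin and tray above 3 N and value of joint tray above 0.044 m), for 0.1 s.
At the end, for the whole second after the job is handed in: The tray is at least 44 mm out (stop at 48 mm) and the pin stands released and at rest in its stand, upright within 0.12 rad, its handle's centre within 8 mm of the hole's axis and within 3.5 mm of the seated height, 77.5 mm (value of joint tray above 0.044 m and horizontal distance between pin_handle and stand_hole below 0.008 m and height (world z) of pin_handle between 0.074 and 0.081 m and angle between pin_handle's own z axis and vertical below 0.12 rad and linear speed of pin below 0.02 m/s); the robot touches nothing.
It fails at once if the pin presses on the tray or its button with more than 22 N (contact force between pin and tray above 22 N).
It fails at once if the pin presses on the magazine's housing with more than 22 N (contact force between pin and unit above 22 N).
It fails at once if the robot touches the tray or the magazine otherwise than with the pin (contact force between any of the fingers, the arm and tray above 0.5 N or contact force between any of the fingers, the arm and unit above 0.5 N).
It fails at once if the canister, jar, cassette or scoop is moved by more than 15 mm (distance of any of canister, jar, cassette, scoop from where it was at the start of the episode above 0.015 m).
It also fails if it takes over 72 s, if anything falls off the work surface, if the arm or the gripper's body presses on something with over 40 N, if the wrist force passes 120 N, or if a joint passes its speed limit or range.

## Robot

A 6-joint arm with a two-finger parallel gripper is mounted at the origin on the work surface. World frame = base frame: x ahead of the robot, y to its left, z up, the work surface at z = 0. Lengths are in m, angles in rad, forces in N, time in s.
With the tool pointing down it reaches from about 0.35 to 0.775 m from the base axis. Payload 5.5 kg.
Tool frame: the origin (TCP) lies at the very end of the fingers, on their centre line; the grasp point (between the pads) lies behind it (env.hold_point_z is the z of the grasp point in the tool frame, in m); z points along the fingers, y is the line along which they close (so a half turn about z gives the same grasp; the last joint's range is limited). The gripper opens to 85 mm and grips with 20 to 120 N. Pads are 22 mm wide; open, the fingers measure 114 mm over their backs; the gripper's body (76 mm by 85 mm) begins 54 mm behind the grasp point. The pads swing forward as they close: fully open they stand 13 mm farther back than shut.
Start: joints at [-1.425, 0.313, 0.046, 1.304, 0, 1.431], TCP at [0.162, -0.552, 0.231] pointing down, gripper open.
Joint ranges: [-2.76, 2.76], [-0.86, 1.69], [-1.03, 1.26], [-2.2, 2.34], [-1.47, 1.5], [-3.14, 3.14]. Speed limits (rad/s): [2.57, 2.57, 3.14, 3.14, 3.14, 3.14].

## Interface

Orientations are given as a unit quaternion [w, x, y, z].
In Python, from workcell import env gives the robot as it stands.
- The arm moves only by the tool arm_command, never from a script. Its argument "rows" is a list of rows, each an object with "delta_pos": the shift along the tool's x, y, z scaled (see below), a list of three; "rot": the turn, a rotation vector about the tool's x, y, z scaled (see below), a list of three; "fingers": the closure, from 0 (fully open) to 1 (shut). A call has 1 to 20 rows; each row shifts and turns the commanded pose from where the row before left it, along the tool's axes as they then stand; what a row does not reach is not made up. The controller multiplies each number of a shift by 0.02 m and each number of a turn by 360 degrees. A row lasts 1/10 s, in which the tool goes at most 50 mm and 8.59 degrees, less where a joint would pass 70% of its speed; a pose out of reach is approached as far as the arm can. A call with a number of a shift or a turn outside -1 to 1 is refused whole. A call with a gripper value outside its range is refused whole. The fingers move at their own pace and stop on an object; "squeeze" is the grip in N (left out, the last holds). Time passes only in rows, so rows that do not move let the fingers close. It gives the time, the measured TCP pose, the force and the opening at its end, in the units of the state.
- env.get_state(): the state, without advancing time (a new reading comes with each control period).
- env.read_camera(name): name is "scene" or "top" or "wrist"; returns (picture, depth): 384x512x3 uint8, blue, green, red; 384x512 float32, m along the optical axis (not along the pixel's ray), 0 where there is no reading.
- env.get_calibration(name): a dict with "mtx" (3x3 intrinsics, pixels), "R" (3x3) and "t" (3): a world point X has camera coordinates R X + t. Camera axes: x right, y down, z forward; pixel columns grow to the right and rows downward; lengths in m; the calibration is good to about 2 mm. A picture is of the moment at which its call begins: read the wrist's pose just before it. get_calibration takes no time and is no camera call; for the wrist camera it gives the pose at the moment of the call.
- env.hand_in(): hands the job in, once; it reports no verdict.
The state is a dict: "clock": time; "joint_pos": joint angles; "qvel": joint speeds; "tau": joint torques, N m; "tcp_pos": TCP position; "orientation": TCP orientation; "wrist_force": force on the tool from outside, world axes, zero at the start; "ft_torque": the same for the moment, N m; "finger_gap": finger opening in m.
Only numpy, scipy, OpenCV 4.12 (cv2) and the standard library are available. Lean on these libraries where they do the work, as an engineer would, in place of code of your own. Each camera call takes 0.05 s, during which the arm holds its last target. There are 200 camera calls.

## Working session

There is one attempt and no reset: what is moved stays moved. The work goes in short steps, Python scripts to look and compute and a tool call to move; the robot and the scene stay as the last step left them, time stands still between calls to the robot, and variables do not carry over. Pictures are saved under pics/ and viewed, on a budget of 10 in all, crops included, one or two more only if the job needs it, and the job is handed in when it is done.

Besides the shell and the picture viewer there is one more tool, called by a JSON object that holds its "method" and its "body". arm_command: Moves the arm, as the interface text tells. Shifts and turns lie within -1 to 1; 1 stands for 0.02 m of shift or 360 degrees of turn. Its arguments: {"type":"object","properties":{"rows":{"type":"array","items":{"type":"object","properties":{"delta_pos":{"type":"array","items":{"type":"number","minimum":-1,"maximum":1}},"rot":{"type":"array","items":{"type":"number","minimum":-1,"maximum":1}},"fingers":{"type":"number"}}}},"squeeze":{"type":"number"}},"required":["rows"]}

```bash
mkdir -p pics; ls
cat > h.py <<'E'
import numpy as np, cv2
from workcell import env
from scipy.spatial.transform import Rotation as R
def cam(n):
    c=env.get_calibration(n); p,d=env.read_camera(n); return p,d,c
def ray(c,u,v,z):
    K=np.array(c["mtx"]);Rm=np.array(c["R"]);t=np.array(c["t"])
    o=-Rm.T@t; d=Rm.T@np.linalg.solve(K,[u,v,1]); return o+d*(z-o[2])/d[2]
def cloud(d,c):
    K=np.array(c["mtx"]);Rm=np.array(c["R"]);t=np.array(c["t"])
    v,u=np.indices(d.shape); P=np.stack([(u-K[0,2])/K[0,0]*d,(v-K[1,2])/K[1,1]*d,d],-1)
    return (P-t)@Rm
E
python3 - <<'E'
from h import *
s=env.get_state(); print(s, env.hold_point_z)
for n in("scene","top"):
    p,d,c=cam(n); cv2.imwrite(f"pics/{n}0.png",p); np.savez(f"{n}0.npz",p=p,d=d,**{k:np.array(c[k]) for k in("mtx","R","t")})
    print(n,c)
E
```

```text
pics
{'clock': 0.0, 'joint_pos': array([-1.42459860e+00,  3.14011558e-01,  4.49706787e-02,  1.30359627e+00,
       -2.94727823e-05,  1.43119564e+00]), 'qvel': array([ 0.00018949,  0.00112753,  0.00071721, -0.00059786, -0.00124145,
       -0.00011324]), 'tau': array([-2.11498759e-04, -4.80632758e+01,  2.98529667e+01,  1.95452344e-02,
       -2.43329541e-04,  2.98051823e-06]), 'tcp_pos': array([ 0.16201214, -0.55116729,  0.23039913]), 'orientation': array([-9.20360189e-04,  9.89806849e-01,  1.42413320e-01, -1.77723034e-05]), 'wrist_force': array([ 0.15050624, -0.59048027, -0.45318473]), 'ft_torque': array([ 0.01930742, -0.02246737,  0.01514298]), 'finger_gap': 0.08538296923075663} -0.0187
scene {'mtx': array([[383.7789553 ,   0.        , 258.43652175],
       [  0.        , 383.7789553 , 188.9042695 ],
       [  0.        ,   0.        ,   1.        ]]), 'R': array([[-0.55467535,  0.83180881, -0.02072084],
       [ 0.47428011,  0.29560698, -0.82926165],
       [-0.68366193, -0.46979848, -0.55847628]]), 't': array([ 0.22707418, -0.2649421 ,  1.4174712 ])}
top {'mtx': array([[348.09810203,   0.        , 258.32242728],
       [  0.        , 348.09810203, 189.36989336],
       [  0.        ,   0.        ,   1.        ]]), 'R': array([[ 1.74671594e-02, -9.99845178e-01,  2.12557826e-03],
       [-9.88098805e-01, -1.75868156e-02, -1.52811832e-01],
       [ 1.52825556e-01,  5.68907293e-04, -9.88253017e-01]]), 't': array([0.13426517, 0.60380306, 0.85237105])}
```

View pics/top0.png

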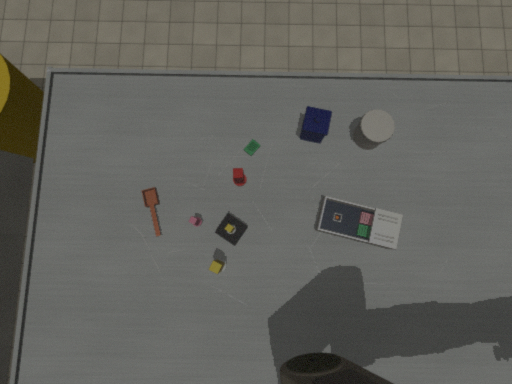

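View pics/scene0.png

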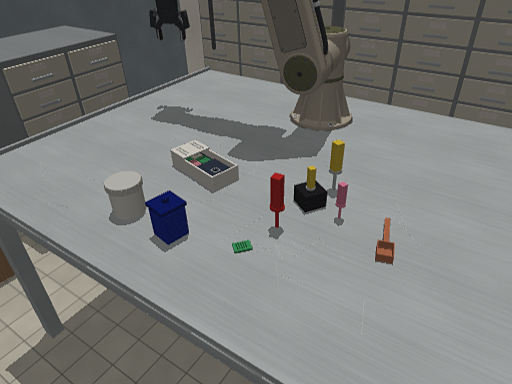

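Top view: the stand with the smaller yellow pin is at about (231,229) and the big yellow look-alike at (217,267). The magazine is at (360,222), hood to the right, recess at about (337,217). Next I measure the poses.

```bash
cat > m.py <<'E'
from h import *
for n in("top","scene"):
    f=np.load(f"{n}0.npz"); c=f; P=cloud(f["d"],c); hsv=cv2.cvtColor(f["p"],cv2.COLOR_BGR2HSV); ok=f["d"]>0
    print("==",n,"table z med",np.median(P[...,2][ok&(abs(P[...,2])<.02)]))
    H=hsv[...,0];S=hsv[...,1];V=hsv[...,2]
    m=(H>20)&(H<35)&(S>120)&(V>60)
    k,l,st,ce=cv2.connectedComponentsWithStats(m.astype(np.uint8))
    for i in range(1,k):
        if st[i,4]>15:
            q=P[(l==i)&ok]; print("yellow",ce[i],st[i],"med",np.median(q,0).round(4),"max z",np.percentile(q[:,2],[5,95]))
    # magazine: points above 0.03 in region
    B=ok&(P[...,2]>.038)&(P[...,2]<.06)&(P[...,0]>.2)&(P[...,0]<.75)
    k,l,st,ce=cv2.connectedComponentsWithStats(B.astype(np.uint8))
    for i in range(1,k):
        if st[i,4]>40:
            q=P[l==i]; r=cv2.minAreaRect(q[:,:2].astype(np.float32)*1000)
            print("box z>.038",ce[i].round(1),st[i,4],r,"z",np.percentile(q[:,2],[10,50,90]).round(4))
    # orange
    m=(H>5)&(H<20)&(S>100)
    k,l,st,ce=cv2.connectedComponentsWithStats(m.astype(np.uint8))
    for i in range(1,k):
        if st[i,4]>3: print("orange",ce[i].round(1),st[i],ray(c,*ce[i],.03).round(4))
f=np.load("top0.npz"); p=f["p"]
a=cv2.resize(p[185:260,310:410],None,fx=5,fy=5,interpolation=cv2.INTER_CUBIC)
b=cv2.resize(p[195:285,180:260],None,fx=5,fy=5,interpolation=cv2.INTER_CUBIC)
o=np.zeros((450,800,3),np.uint8); o[:375,:400]=a[:,:400]; o[:450,400:]=b
o[:375,:400]=cv2.resize(p[185:260,310:410],(400,375)) if 0 else a[:,:400]
cv2.imwrite("pics/crop0.png",np.clip(o.astype(int)*1.6,0,255).astype(np.uint8))
E
python3 m.py
```

```text
== top table z med 0.0008284099997401894
yellow [ 3.92511013 82.27973568] [  0  54  11  59 454] med [ 1.0231  1.0711 -0.2513] max z [-0.25628139 -0.2473797 ]
yellow [228.77083333 227.5625    ] [225 224   9   8  48] med [0.4987 0.2129 0.1053] max z [0.0659278  0.10733968]
yellow [215.44036697 266.32110092] [209 261  14  12 109] med [0.4121 0.2378 0.1418] max z [0.13119359 0.1442903 ]
box z>.038 [312.8 136.4] 56 ((744.8024291992188, 4.371519088745117), (55.287113189697266, 2.3073339462280273), 79.08145141601562) z [0.0412 0.0489 0.0572]
box z>.038 [366.1 141.8] 71 ((732.498046875, -142.3858642578125), (59.129154205322266, 14.975884437561035), 69.88827514648438) z [0.0407 0.0499 0.0575]
box z>.038 [375.3 225.8] 1309 ((522.0968017578125, -114.65068054199219), (201.05801391601562, 90.13345336914062), 76.73794555664062) z [0.0451 0.0525 0.0548]
box z>.038 [230.9 228.9] 512 ((499.0443115234375, 213.06141662597656), (60.03938674926758, 59.93511199951172), 57.0166015625) z [0.0446 0.0466 0.0488]
orange [151.7 205.5] [142 188  18  48 339] [0.5564 0.4223 0.03  ]
orange [337.  216.8] [336 215   
[... 352 characters left out ...]
875, -1217.8125), (71.97895812988281, 302.8690490722656), 78.17082214355469) z [0.0399 0.0508 0.0587]
box z>.038 [198.9 155.9] 733 ((522.9860229492188, -112.394775390625), (202.9595947265625, 93.19164276123047), 76.8590316772461) z [0.0407 0.0506 0.0544]
box z>.038 [310.2 189.7] 399 ((499.7834777832031, 215.47483825683594), (64.45951843261719, 62.54533767700195), 55.13152313232422) z [0.0414 0.0468 0.0498]
box z>.038 [340.5 202.8] 75 ((522.0614013671875, 304.99554443359375), (12.85473918914795, 21.724777221679688), 19.714006423950195) z [0.043  0.0485 0.0566]
orange [385.1 245.8] [375 218  20  46 494] [0.5881 0.435  0.03  ]
orange [  4.3 267.5] [  0 248  14  34 255] [ 1.053  -0.1789  0.03  ]
```

View pics/crop0.png

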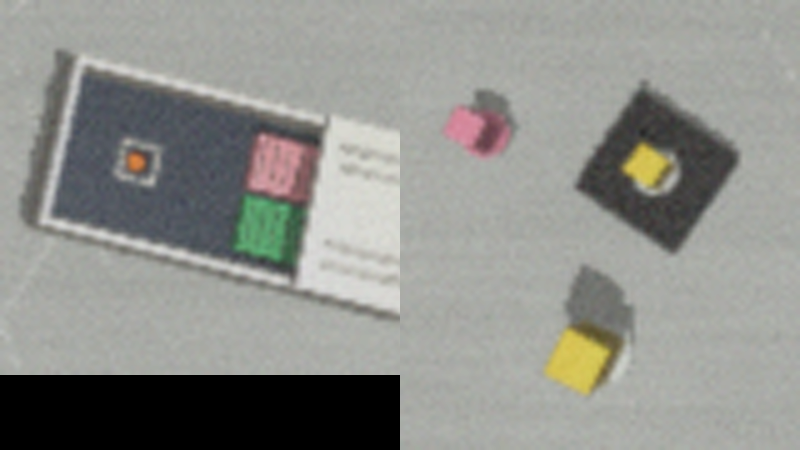

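```bash
cat >> h.py <<'E'
def to(target,yaw=None):
    s=env.get_state(); q=s["orientation"]; Rt=R.from_quat(np.r_[q[1:],q[0]])
    d=Rt.inv().apply(np.array(target)-s["tcp_pos"]); print("tcp",s["tcp_pos"].round(4),"tool shift (x0.02)",(d/.02).round(3))
    if yaw is not None:
        T=R.from_euler("z",yaw,degrees=True)*R.from_euler("x",180,degrees=True)
        print("rotvec/360",np.degrees((Rt.inv()*T).as_rotvec()/360).round(4))
        print("shift after turn",(T.inv().apply(np.array(target)-s["tcp_pos"])/.02).round(3))
E
python3 - <<'E'
from h import *
c=env.get_calibration("wrist"); s=env.get_state(); q=s["orientation"]; Rt=R.from_quat(np.r_[q[1:],q[0]])
print("cam in tool",Rt.inv().apply(-c["R"].T@c["t"]-s["tcp_pos"]),"axes\n",Rt.inv().as_matrix()@c["R"].T)
to([.499,.213,.23],158)
E
```

```text
cam in tool [ 8.07574251e-02  1.06398839e-04 -1.41606439e-01] axes
 [[-1.05904198e-03 -9.49704498e-01 -3.13145726e-01]
 [ 9.99999439e-01 -1.00788888e-03 -3.25231262e-04]
 [-6.74250272e-06 -3.13145894e-01  9.49705033e-01]]
tcp [ 0.162  -0.5512  0.2305] tool shift (x0.02) [ 26.938 -31.912   0.082]
rotvec/360 [-1.000e-04 -3.000e-04 -3.934e-01]
shift after turn [-1.3080e+00  4.1741e+01  2.4000e-02]
```

{"method": "arm_command", "body": {"rows": [{"rot":[0,0,-0.0232],"fingers":0.45},{"rot":[0,0,-0.0232]},{"rot":[0,0,-0.0232]},{"rot":[0,0,-0.0232]},{"rot":[0,0,-0.0232]},{"rot":[0,0,-0.0232]},{"rot":[0,0,-0.0232]},{"rot":[0,0,-0.0232]},{"rot":[0,0,-0.0232]},{"rot":[0,0,-0.0232]},{"rot":[0,0,-0.0232]},{"rot":[0,0,-0.0232]},{"rot":[0,0,-0.0232]},{"rot":[0,0,-0.0232]},{"rot":[0,0,-0.0232]},{"rot":[0,0,-0.0232]},{"rot":[0,0,-0.0232]}]}}

```text
schema error: expected keys delta_pos, rot, fingers
```

{"method": "arm_command", "body": {"rows": [{"delta_pos":[-0.03,1,0]},{"delta_pos":[-0.03,1,0]},{"delta_pos":[-0.03,1,0]},{"delta_pos":[-0.03,1,0]},{"delta_pos":[-0.03,1,0]},{"delta_pos":[-0.03,1,0]},{"delta_pos":[-0.03,1,0]},{"delta_pos":[-0.03,1,0]},{"delta_pos":[-0.03,1,0]},{"delta_pos":[-0.03,1,0]},{"delta_pos":[-0.03,1,0]},{"delta_pos":[-0.03,1,0]},{"delta_pos":[-0.03,1,0]},{"delta_pos":[-0.03,1,0]},{"delta_pos":[-0.03,1,0]},{"delta_pos":[-0.03,1,0]},{"delta_pos":[-0.03,1,0]},{"delta_pos":[-0.03,1,0]},{"delta_pos":[-0.03,1,0]},{"delta_pos":[-0.03,1,0]}]}}

```text
schema error: expected keys delta_pos, rot, fingers
```

{"method": "arm_command", "body": {"rows": [{"delta_pos":[-0.03,1,0]},{"delta_pos":[-0.03,1,0]},{"delta_pos":[-0.03,1,0]},{"delta_pos":[-0.03,1,0]},{"delta_pos":[-0.03,1,0]},{"delta_pos":[-0.03,1,0]},{"delta_pos":[-0.03,1,0]},{"delta_pos":[-0.03,1,0]},{"delta_pos":[-0.03,1,0]},{"delta_pos":[-0.03,1,0]},{"delta_pos":[-0.03,1,0]},{"delta_pos":[-0.03,1,0]},{"delta_pos":[-0.03,1,0]},{"delta_pos":[-0.03,1,0]},{"delta_pos":[-0.03,1,0]},{"delta_pos":[-0.03,1,0]},{"delta_pos":[-0.03,1,0]},{"delta_pos":[-0.03,1,0]},{"delta_pos":[-0.03,1,0]},{"delta_pos":[-0.03,1,0]}]}}

```text
schema error: expected keys delta_pos, rot, fingers
```

{"method": "arm_command", "body": {"rows": [{"delta_pos":[-0.03,0.9,0]},{"delta_pos":[-0.03,0.8,0]},{}]}}

```text
schema error: expected keys delta_pos, rot, fingers
```

```bash
cat > w.py <<'E'
import sys
from h import *
p,d,c=cam("wrist"); cv2.imwrite(f"pics/{sys.argv[1]}.png",p)
np.savez(f"{sys.argv[1]}.npz",p=p,d=d,**{k:np.array(c[k]) for k in("mtx","R","t")})
P=cloud(d,c); ok=d>0
hsv=cv2.cvtColor(p,cv2.COLOR_BGR2HSV); m=(hsv[...,0]>20)&(hsv[...,0]<35)&(hsv[...,1]>110)&(hsv[...,2]>50)
k,l,st,ce=cv2.connectedComponentsWithStats(m.astype(np.uint8))
for i in range(1,k):
    if st[i,4]<100: continue
    q=P[(l==i)&ok]; zt=np.percentile(q[:,2],97); t=(l==i)&ok&(P[...,2]>zt-.006)
    q=P[t]; r=cv2.minAreaRect(q[:,:2].astype(np.float32)*1000)
    print("yellow",ce[i].round(1),st[i],"ztop",zt.round(4),"rect",r, "mean",q.mean(0).round(4))
B=ok&(P[...,2]>.041)&(P[...,2]<.049)&(hsv[...,2]<70)
k,l,st,ce=cv2.connectedComponentsWithStats(B.astype(np.uint8))
for i in range(1,k):
    if st[i,4]>1500:
        print("stand?",ce[i].round(1),st[i],cv2.minAreaRect(P[l==i][:,:2].astype(np.float32)*1000),P[l==i].mean(0))
s=env.get_state(); print(s["clock"],s["tcp_pos"],s["joint_pos"].round(3),s["finger_gap"],s["wrist_force"])
E
python3 w.py w1
```

```text
0.15 [ 0.16203704 -0.55127813  0.23060911] [-1.425  0.314  0.045  1.304  0.     1.431] 0.08556134563787346 [0.0122096  0.77891041 1.3759816 ]
```

View pics/w1.png

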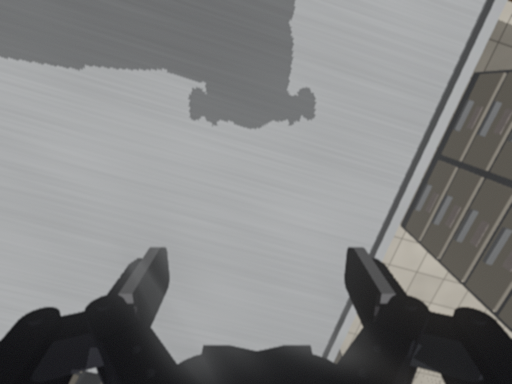

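The calls were refused because every row needs all three keys; the arm didn't move, and the wrist picture shows only bare cart. I'll send the moves again.

{"method": "arm_command", "body": {"rows": [{"delta_pos":[0,0,0],"rot":[0,0,-0.0232],"fingers":0.45},{"delta_pos":[0,0,0],"rot":[0,0,-0.0232],"fingers":0.45},{"delta_pos":[0,0,0],"rot":[0,0,-0.0232],"fingers":0.45},{"delta_pos":[0,0,0],"rot":[0,0,-0.0232],"fingers":0.45},{"delta_pos":[0,0,0],"rot":[0,0,-0.0232],"fingers":0.45},{"delta_pos":[0,0,0],"rot":[0,0,-0.0232],"fingers":0.45},{"delta_pos":[0,0,0],"rot":[0,0,-0.0232],"fingers":0.45},{"delta_pos":[0,0,0],"rot":[0,0,-0.0232],"fingers":0.45},{"delta_pos":[0,0,0],"rot":[0,0,-0.0232],"fingers":0.45},{"delta_pos":[0,0,0],"rot":[0,0,-0.0232],"fingers":0.45},{"delta_pos":[0,0,0],"rot":[0,0,-0.0232],"fingers":0.45},{"delta_pos":[0,0,0],"rot":[0,0,-0.0232],"fingers":0.45},{"delta_pos":[0,0,0],"rot":[0,0,-0.0232],"fingers":0.45},{"delta_pos":[0,0,0],"rot":[0,0,-0.0232],"fingers":0.45},{"delta_pos":[0,0,0],"rot":[0,0,-0.0232],"fingers":0.45},{"delta_pos":[0,0,0],"rot":[0,0,-0.0232],"fingers":0.45},{"delta_pos":[0,0,0],"rot":[0,0,-0.0232],"fingers":0.45}]}}

```text
clock: 1.85
tcp_pos: [0.1621, -0.5515, 0.2309]
orientation: [-0.0, 0.185, 0.983, 0.0]
wrist_force: [0.4, 0.1, -0.7]
finger_gap: 0.0466
```

{"method": "arm_command", "body": {"rows": [{"delta_pos":[-0.03,1,0],"rot":[0,0,0],"fingers":0.45},{"delta_pos":[-0.03,1,0],"rot":[0,0,0],"fingers":0.45},{"delta_pos":[-0.03,1,0],"rot":[0,0,0],"fingers":0.45},{"delta_pos":[-0.03,1,0],"rot":[0,0,0],"fingers":0.45},{"delta_pos":[-0.03,1,0],"rot":[0,0,0],"fingers":0.45},{"delta_pos":[-0.03,1,0],"rot":[0,0,0],"fingers":0.45},{"delta_pos":[-0.03,1,0],"rot":[0,0,0],"fingers":0.45},{"delta_pos":[-0.03,1,0],"rot":[0,0,0],"fingers":0.45},{"delta_pos":[-0.03,1,0],"rot":[0,0,0],"fingers":0.45},{"delta_pos":[-0.03,1,0],"rot":[0,0,0],"fingers":0.45},{"delta_pos":[-0.03,1,0],"rot":[0,0,0],"fingers":0.45},{"delta_pos":[-0.03,1,0],"rot":[0,0,0],"fingers":0.45},{"delta_pos":[-0.03,1,0],"rot":[0,0,0],"fingers":0.45},{"delta_pos":[-0.03,1,0],"rot":[0,0,0],"fingers":0.45},{"delta_pos":[-0.03,1,0],"rot":[0,0,0],"fingers":0.45},{"delta_pos":[-0.03,1,0],"rot":[0,0,0],"fingers":0.45},{"delta_pos":[-0.03,1,0],"rot":[0,0,0],"fingers":0.45},{"delta_pos":[-0.03,1,0],"rot":[0,0,0],"fingers":0.45},{"delta_pos":[-0.03,1,0],"rot":[0,0,0],"fingers":0.45},{"delta_pos":[-0.03,1,0],"rot":[0,0,0],"fingers":0.45}]}}

```text
clock: 3.85
tcp_pos: [0.3209, -0.183, 0.2313]
orientation: [0.0, 0.188, 0.982, -0.0]
wrist_force: [0.1, -0.3, 0.6]
finger_gap: 0.0469
```

{"method": "arm_command", "body": {"rows": [{"delta_pos":[-0.03,1,0],"rot":[0,0,0],"fingers":0.45},{"delta_pos":[-0.03,1,0],"rot":[0,0,0],"fingers":0.45},{"delta_pos":[-0.03,1,0],"rot":[0,0,0],"fingers":0.45},{"delta_pos":[-0.03,1,0],"rot":[0,0,0],"fingers":0.45},{"delta_pos":[-0.03,1,0],"rot":[0,0,0],"fingers":0.45},{"delta_pos":[-0.03,1,0],"rot":[0,0,0],"fingers":0.45},{"delta_pos":[-0.03,1,0],"rot":[0,0,0],"fingers":0.45},{"delta_pos":[-0.03,1,0],"rot":[0,0,0],"fingers":0.45},{"delta_pos":[-0.03,1,0],"rot":[0,0,0],"fingers":0.45},{"delta_pos":[-0.03,1,0],"rot":[0,0,0],"fingers":0.45},{"delta_pos":[-0.03,1,0],"rot":[0,0,0],"fingers":0.45},{"delta_pos":[-0.03,1,0],"rot":[0,0,0],"fingers":0.45},{"delta_pos":[-0.03,1,0],"rot":[0,0,0],"fingers":0.45},{"delta_pos":[-0.03,1,0],"rot":[0,0,0],"fingers":0.45},{"delta_pos":[-0.03,1,0],"rot":[0,0,0],"fingers":0.45},{"delta_pos":[-0.03,1,0],"rot":[0,0,0],"fingers":0.45},{"delta_pos":[-0.03,1,0],"rot":[0,0,0],"fingers":0.45},{"delta_pos":[-0.03,1,0],"rot":[0,0,0],"fingers":0.45},{"delta_pos":[-0.03,1,0],"rot":[0,0,0],"fingers":0.45},{"delta_pos":[-0.03,1,0],"rot":[0,0,0],"fingers":0.45},{"delta_pos":[-0.03,0.9,0],"rot":[0,0,0],"fingers":0.45}]}}

```text
schema error: expected 1 to 20 rows
```

```bash
python3 w.py w2; python3 -c "
from h import *
to([.499,.213,.23],158)"
```

```text
3.9 [ 0.32119995 -0.18088083  0.23126261] [-0.733 -0.088 -0.413  1.247  0.002 -0.357] 0.04752624649773421 [-1.67027832  1.44108982 -0.54645264]
tcp [ 0.3212 -0.1809  0.2313] tool shift (x0.02) [-1.035 21.583  0.103]
rotvec/360 [ 0.0003 -0.      0.0012]
shift after turn [-0.865 21.59   0.063]
```

{"method": "arm_command", "body": {"rows": [{"delta_pos":[-0.04,1,0],"rot":[0,0,0],"fingers":0.45},{"delta_pos":[-0.04,1,0],"rot":[0,0,0],"fingers":0.45},{"delta_pos":[-0.04,1,0],"rot":[0,0,0],"fingers":0.45},{"delta_pos":[-0.04,1,0],"rot":[0,0,0],"fingers":0.45},{"delta_pos":[-0.04,1,0],"rot":[0,0,0],"fingers":0.45},{"delta_pos":[-0.04,1,0],"rot":[0,0,0],"fingers":0.45},{"delta_pos":[-0.04,1,0],"rot":[0,0,0],"fingers":0.45},{"delta_pos":[-0.04,1,0],"rot":[0,0,0],"fingers":0.45},{"delta_pos":[-0.04,1,0],"rot":[0,0,0],"fingers":0.45},{"delta_pos":[-0.04,1,0],"rot":[0,0,0],"fingers":0.45},{"delta_pos":[-0.04,1,0],"rot":[0,0,0],"fingers":0.45},{"delta_pos":[-0.04,1,0],"rot":[0,0,0],"fingers":0.45},{"delta_pos":[-0.04,1,0],"rot":[0,0,0],"fingers":0.45},{"delta_pos":[-0.04,1,0],"rot":[0,0,0],"fingers":0.45},{"delta_pos":[-0.04,1,0],"rot":[0,0,0],"fingers":0.45},{"delta_pos":[-0.04,1,0],"rot":[0,0,0],"fingers":0.45},{"delta_pos":[-0.04,1,0],"rot":[0,0,0],"fingers":0.45},{"delta_pos":[-0.04,1,0],"rot":[0,0,0],"fingers":0.45},{"delta_pos":[-0.04,1,0],"rot":[0,0,0],"fingers":0.45},{"delta_pos":[-0.04,1,0],"rot":[0,0,0],"fingers":0.45}]}}

```text
clock: 5.9
tcp_pos: [0.4832, 0.1824, 0.2311]
orientation: [-0.0, 0.188, 0.982, -0.0]
wrist_force: [-0.6, 0.0, 0.9]
finger_gap: 0.0468
```

{"method": "arm_command", "body": {"rows": [{"delta_pos":[-0.04,0.8,0],"rot":[0,0,0],"fingers":0.45},{"delta_pos":[-0.04,0.7,0],"rot":[0,0,0],"fingers":0.45},{"delta_pos":[0,0,0],"rot":[0,0,0],"fingers":0.45}]}}

```text
clock: 6.2
tcp_pos: [0.4962, 0.2101, 0.231]
orientation: [0.0, 0.187, 0.982, 0.0]
wrist_force: [-1.1, 0.6, -0.3]
finger_gap: 0.0472
```

```bash
python3 w.py w3; python3 -c "
from h import *
to([.499,.213,.23],158)"
```

```text
yellow [250.4  73.9] [235  57  32  35 994] ztop 0.1416 rect ((411.5652770996094, 239.01942443847656), (21.840396881103516, 21.71609115600586), 64.66485595703125) mean [0.4115 0.2391 0.1403]
yellow [262.4 177.5] [253 162  20  31 486] ztop 0.1049 rect ((500.6932373046875, 214.17709350585938), (16.011886596679688, 15.700979232788086), 57.9703369140625) mean [0.5001 0.2144 0.1037]
stand? [261.5 162.3] [ 232  136   61   61 1990] ((500.1734313964844, 214.31260681152344), (58.13629150390625, 58.425235748291016), 57.15373229980469) [0.49569078 0.21626627 0.04505222]
6.25 [0.49575839 0.20927732 0.23099218] [ 0.25   0.242 -0.051  1.279 -0.     0.627] 0.04720813880072278 [ 0.27176687 -0.42089928  0.63625171]
tcp [0.4958 0.2093 0.231 ] tool shift (x0.02) [-0.082  0.233  0.049]
rotvec/360 [-0.0001 -0.      0.0012]
shift after turn [-0.081  0.233  0.05 ]
```

View pics/w3.png

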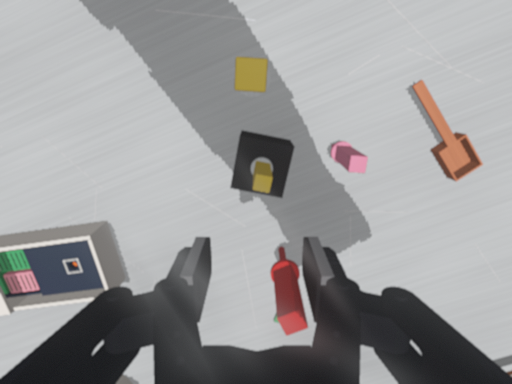

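Run:
```python
from h import *
f=np.load("w3.npz"); p=f["p"]; hsv=cv2.cvtColor(p,cv2.COLOR_BGR2HSV)
print(hsv[158:198:3,250:276:3,2]*((hsv[158:198:3,250:276:3,0]>20)&(hsv[158:198:3,250:276:3,1]>110)))
big=(hsv[...,0]>20)&(hsv[...,0]<35)&(hsv[...,1]>110)
roi=np.zeros_like(big);roi[155:200,245:280]=1
for th in(90,110,130,150):
    m=big&roi&(hsv[...,2]>th); 
    if m.sum()<30: continue
    v,u=np.nonzero(m); X=np.array([ray(f,a,b,.105)[:2] for a,b in zip(u,v)])*1000
    print(th,m.sum(),cv2.minAreaRect(X.astype(np.float32)))
to([.500,.214,.066],158)
```

```text
[[  0   0   0   0   0   0   0   0   0]
 [  0   0   0   0   0   0   0   0   0]
 [  0   0 119 119 119 118 121   0   0]
 [  0   0 119 120 119 119 119   0   0]
 [  0   0 118 120 120 120 120   0   0]
 [  0   0 129 124 121 119 119 108   0]
 [  0   0 161 164 162 156 145 131   0]
 [  0   0 164 164 165 164 164 154   0]
 [  0   0 163 163 164 163 165 129   0]
 [  0 136 164 162 163 163 165 100   0]
 [  0 149 165 163 164 163 163   0   0]
 [  0   0   0   0 142 154 155   0   0]
 [  0   0   0   0   0   0   0   0   0]
 [  0   0   0   0   0   0   0   0   0]]
90 485 ((495.4894714355469, 216.84486389160156), (17.22368812561035, 26.846805572509766), 59.102012634277344)
110 478 ((495.40338134765625, 216.70095825195312), (16.888296127319336, 26.846805572509766), 59.102012634277344)
130 291 ((499.8182373046875, 214.01095581054688), (15.866849899291992, 16.053905487060547), 56.69935607910156)
150 239 ((500.0890197753906, 214.11669921875), (14.564727783203125, 14.189155578613281), 56.6851806640625)
tcp [0.4958 0.2093 0.231 ] tool shift (x0.02) [-0.112  0.303  8.249]
rotvec/360 [-0.0001 -0.      0.0012]
shift after turn [-0.108  0.298  8.25 ]
```

{"method": "arm_command", "body": {"rows": [{"delta_pos":[0,0,0],"rot":[0,0,0.0158],"fingers":0.45},{"delta_pos":[0,0,0],"rot":[0,0,0.0158],"fingers":0.45},{"delta_pos":[-0.05,0.31,0.8],"rot":[0,0,0],"fingers":0.45},{"delta_pos":[0,0,1],"rot":[0,0,0],"fingers":0.45},{"delta_pos":[0,0,1],"rot":[0,0,0],"fingers":0.45},{"delta_pos":[0,0,0.9],"rot":[0,0,0],"fingers":0.45},{"delta_pos":[0,0,0],"rot":[0,0,0],"fingers":0.45},{"delta_pos":[0,0,0],"rot":[0,0,0],"fingers":0.45}]}}

```text
clock: 7.05
tcp_pos: [0.4996, 0.2129, 0.1575]
orientation: [-0.0, 0.284, 0.959, -0.0]
wrist_force: [1.2, 0.5, 1.4]
finger_gap: 0.0468
```

```bash
python3 w.py w4; python3 -c "
from h import *
to([.500,.214,.066],147)"
```

```text
yellow [206.4  70.3] [ 177   44   61   54 2525] ztop 0.1415 rect ((411.9300537109375, 239.42762756347656), (22.513233184814453, 22.12339210510254), 64.9333724975586) mean [0.4119 0.2398 0.1402]
yellow [258.6 201.1] [247 180  24  41 873] ztop 0.105 rect ((500.3538818359375, 214.34866333007812), (15.700894355773926, 15.086949348449707), 57.63747024536133) mean [0.4997 0.215  0.1038]
stand? [257.8 177.6] [ 224  151   70   66 3125] ((500.4217834472656, 214.4595947265625), (58.43826675415039, 58.828224182128906), 56.88488006591797) [0.49481919 0.21743714 0.04497297]
7.1 [0.50025069 0.21319594 0.15821777] [ 0.255  0.285 -0.175  1.11  -0.     0.832] 0.04687511025764992 [-0.44398058  0.1923282   0.94724868]
tcp [0.5003 0.2132 0.1582] tool shift (x0.02) [0.036 0.025 4.611]
rotvec/360 [ 0.0001  0.0001 -0.0001]
shift after turn [0.032 0.027 4.611]
```

{"method": "arm_command", "body": {"squeeze": 50, "rows": [{"delta_pos":[0.03,0.05,1],"rot":[0,0,0],"fingers":0.45},{"delta_pos":[0,0,1],"rot":[0,0,0],"fingers":0.45},{"delta_pos":[0,0,1],"rot":[0,0,0],"fingers":0.45},{"delta_pos":[0,0,1],"rot":[0,0,0],"fingers":0.45},{"delta_pos":[0,0,0.6],"rot":[0,0,0],"fingers":0.45},{"delta_pos":[0,0,0],"rot":[0,0,0],"fingers":0.45},{"delta_pos":[0,0,0],"rot":[0,0,0],"fingers":0.7},{"delta_pos":[0,0,0],"rot":[0,0,0],"fingers":1},{"delta_pos":[0,0,0],"rot":[0,0,0],"fingers":1},{"delta_pos":[0,0,0],"rot":[0,0,0],"fingers":1},{"delta_pos":[0,0,0],"rot":[0,0,0],"fingers":1}]}}

```text
clock: 8.2
tcp_pos: [0.501, 0.2149, 0.0666]
orientation: [0.001, 0.284, 0.959, 0.001]
wrist_force: [-0.5, -0.4, 7.3]
finger_gap: 0.0153
```

```bash
python3 w.py w5
```

```text
yellow [133.8  50.9] [   49     0   171   110 14639] ztop 0.1415 rect ((412.3873596191406, 238.95782470703125), (23.755495071411133, 21.315670013427734), 64.4180908203125) mean [0.413  0.2393 0.1402]
yellow [256.5 270.2] [ 236  224   42   88 3146] ztop 0.1047 rect ((500.9651184082031, 215.0009002685547), (16.55709457397461, 16.525218963623047), 56.38862228393555) mean [0.4996 0.2159 0.1034]
stand? [254.  208.2] [ 202  181  106   84 5114] ((497.1254577636719, 216.6169891357422), (59.05120849609375, 51.56672668457031), 57.2115592956543) [0.48819914 0.22176446 0.04494128]
8.25 [0.50102313 0.21490076 0.06660561] [ 0.258  0.36  -0.311  0.897 -0.     0.834] 0.0154221342174712 [-0.43746467 -0.1053554   5.81365844]
```

View pics/w5.png

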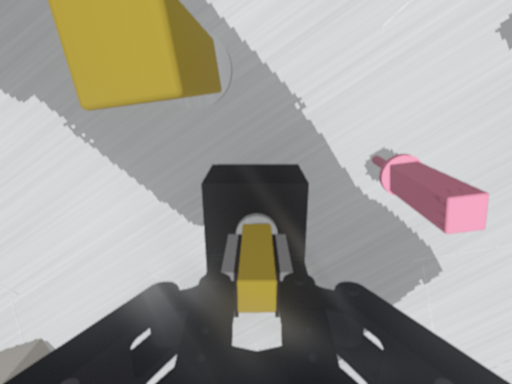

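Gripped: the pads hold the yellow handle at about (257,270), above the flange. Next I lift and go to a viewing point beside the recess.

{"method": "arm_command", "body": {"squeeze": 100, "rows": [{"delta_pos":[0,0,-0.3],"rot":[0,0,0],"fingers":1},{"delta_pos":[0,0,-0.6],"rot":[0,0,0],"fingers":1},{"delta_pos":[0,0,-1],"rot":[0,0,0],"fingers":1},{"delta_pos":[0,0,-1],"rot":[0,0,0],"fingers":1},{"delta_pos":[0,0,-1],"rot":[0,0,0],"fingers":1},{"delta_pos":[0,0,-0.3],"rot":[0,0,0],"fingers":1},{"delta_pos":[-0.3,-0.3,0],"rot":[0,0,0],"fingers":1},{"delta_pos":[-0.6,-0.6,0],"rot":[0,0,0],"fingers":1},{"delta_pos":[-0.91,-0.89,0],"rot":[0,0,0],"fingers":1},{"delta_pos":[-0.91,-0.89,0],"rot":[0,0,0],"fingers":1},{"delta_pos":[-0.91,-0.89,0],"rot":[0,0,0],"fingers":1},{"delta_pos":[-0.91,-0.89,0],"rot":[0,0,0],"fingers":1},{"delta_pos":[-0.91,-0.89,0],"rot":[0,0,0],"fingers":1},{"delta_pos":[-0.91,-0.89,0],"rot":[0,0,0],"fingers":1},{"delta_pos":[-0.91,-0.89,0],"rot":[0,0,0],"fingers":1},{"delta_pos":[-0.91,-0.89,0],"rot":[0,0,0],"fingers":1},{"delta_pos":[-0.91,-0.89,0],"rot":[0,0,0],"fingers":1},{"delta_pos":[-0.91,-0.87,0],"rot":[0,0,0],"fingers":1},{"delta_pos":[-0.92,-0.87,0],"rot":[0,0,0],"fingers":1},{"delta_pos":[0,0,0],"rot":[0,0,0],"fingers":1}]}}

```text
clock: 10.25
tcp_pos: [0.567, -0.0862, 0.1478]
orientation: [-0.001, 0.286, 0.958, -0.001]
wrist_force: [-0.1, -0.4, -0.1]
finger_gap: 0.015
```

```bash
cat > b.py <<'E'
import sys
from h import *
p,d,c=cam("wrist"); cv2.imwrite(f"pics/{sys.argv[1]}.png",p); s=env.get_state()
np.savez(f"{sys.argv[1]}.npz",p=p,d=d,**{k:np.array(c[k]) for k in("mtx","R","t")})
print(s["clock"],s["tcp_pos"].round(4),s["finger_gap"],s["wrist_force"].round(1))
P=cloud(d,c); hsv=cv2.cvtColor(p,cv2.COLOR_BGR2HSV)
m=(hsv[...,0]>4)&(hsv[...,0]<20)&(hsv[...,1]>120)&(hsv[...,2]>50)
k,l,st,ce=cv2.connectedComponentsWithStats(m.astype(np.uint8))
for i in range(1,k):
    if st[i,4]>8: print("orange",ce[i].round(1),st[i],[ray(c,*ce[i],z).round(4) for z in(.02,.028,.036)],"depth pt",np.median(P[l==i],0).round(4))
# deck: dark points near well, height ; yellow handle yaw
dk=(d>0)&(abs(P[...,0]-.535)<.03)&(abs(P[...,1]+.06)<.03)&(P[...,2]<.046)&(P[...,2]>.015)
print("deck z",np.percentile(P[dk][:,2],[5,25,50,75,95]).round(4))
B=(d>0)&(P[...,2]>.042)&(P[...,2]<.048)&(hsv[...,2]>110)&(hsv[...,1]<60)&(abs(P[...,0]-.52)<.13)&(abs(P[...,1]+.11)<.14)
print("walls",B.sum(),cv2.minAreaRect(P[B][:,:2].astype(np.float32)*1000))
E
python3 b.py w6
```

```text
10.3 [ 0.5664 -0.0846  0.1478] 0.014793410555197275 [ 0.4  0.4 -0.8]
orange [262.5 137.2] [257 132  12  12 118] [array([ 0.537 , -0.0603,  0.02  ]), array([ 0.5359, -0.0597,  0.028 ]), array([ 0.5348, -0.0592,  0.036 ])] depth pt [ 0.537  -0.0603  0.0203]
deck z [0.0271 0.028  0.0284 0.0289 0.0296]
walls 2664 ((532.4986572265625, -80.13138580322266), (130.75357055664062, 90.2843246459961), 76.71107482910156)
```

View pics/w6.png

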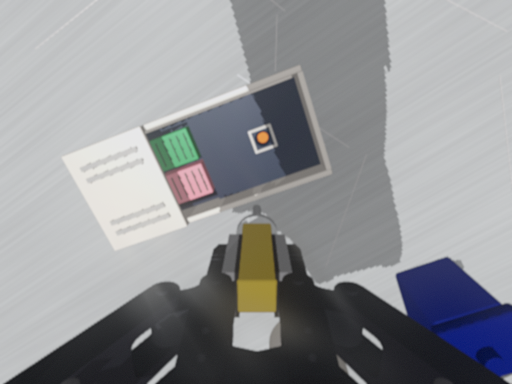

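Button at (262,137); it and the wall edges both put the well at (0.537, -0.060), with the deck about 7.6 mm low (button top near z 0.020). I'll check where the tip projects and work out the shift.

Run:
```python
from h import *
s=env.get_state();q=s["orientation"];Rt=R.from_quat(np.r_[q[1:],q[0]]);c=env.get_calibration("wrist")
tip=s["tcp_pos"]+Rt.apply([0,0,.0606]); x=c["mtx"]@(c["R"]@tip+c["t"]); print(tip.round(4),x[:2]/x[2],"Rz",Rt.as_euler("xyz",degrees=True))
p=np.load("w6.npz")["p"]; g=cv2.cvtColor(p,cv2.COLOR_BGR2GRAY); print(g[200:234:2,244:270])
print(s["tcp_pos"]); to([.537,-.0603,.0965])
```

```text
[ 0.5662 -0.0846  0.0872] [256.28212574 207.1132323 ] Rz [-1.79954343e+02 -1.14454123e-01  1.46820924e+02]
[[167 167 167 167 166 166 164 161 158 156 153 147 142 138 136 132 132 133
  132 132 134 135 136 135 134 134]
 [164 163 160 154 150 146 141 140 137 136 135 134 133 133 133 133 133 135
  135 135 136 135 134 135 134 135]
 [142 140 138 135 135 136 135 135 134 130 126 123 122 123 126 131 134 135
  136 134 134 136 135 135 134 134]
 [135 136 136 134 135 133 133 133 127 115 105 102 102 102 103 108 122 133
  136 135 135 135 134 133 133 133]
 [135 133 133 133 131 132 135 132 122 106  99 101 101 101 100 100 110 126
  134 134 134 132 133 133 134 133]
 [136 146 156 156 147 145 149 146 135 112 100 101 101 101 100  98 105 122
  132 133 133 133 133 133 133 133]
 [176 186 192 192 187 187 183 170 146 115 101 100 100 103 100 101 116 143
  154 146 141 139 135 133 134 135]
 [194 194 191 187 179 169 159 145 124 108 105 105 110 111 109 105 112 131
  148 153 161 165 153 141 137 137]
 [179 167 153 143 136 133 138 148 159 167 170 170 167 153 138 127 123 119
  114 113 116 124 128 126 127 130]
 [139 147 16
[... 267 characters left out ...]
 136 135 134
  134 136 136 136 137 135 136 136]
 [110 110 110 110 110 108 108 109 109 110 110 109 109 109 109 109 109 109
  109 108 109 110 109 108 109 112]
 [105 104 105 103 104 103 103 104 103 103 104 102 103 102 104 104 104 102
  103 104 105 102 102 103 102 103]
 [103 103 104 104 103 104 104 103 103 103 103 104 105 103 103 104 103 103
  103 104 104 104 103 102 102 103]
 [104 105 104 104 104 104 103 103 104 103 104 103 104 103 103 103 104 103
  104 103 103 104 103 103 102 103]
 [104 104 103 104 104 104 104 104 103 102 104 104 104 102 103 102 103 103
  103 103 103 103 103 102 102 102]]
[ 0.56635919 -0.08460568  0.14782109]
tcp [ 0.5664 -0.0846  0.1478] tool shift (x0.02) [1.889 0.216 2.57 ]
```

{"method": "arm_command", "body": {"rows": [{"delta_pos":[0.5,0.05,0],"rot":[0,0,0],"fingers":1},{"delta_pos":[0.8,0.1,0.5],"rot":[0,0,0],"fingers":1},{"delta_pos":[0.59,0.066,0.7],"rot":[0,0,0],"fingers":1},{"delta_pos":[0,0,0.7],"rot":[0,0,0],"fingers":1},{"delta_pos":[0,0,0.6],"rot":[0,0,0],"fingers":1},{"delta_pos":[0,0,0.07],"rot":[0,0,0],"fingers":1},{"delta_pos":[0,0,0],"rot":[0,0,0],"fingers":1},{"delta_pos":[0,0,0],"rot":[0,0,0],"fingers":1},{"delta_pos":[0,0,0],"rot":[0,0,0],"fingers":1}]}}

```text
clock: 11.2
tcp_pos: [0.5383, -0.0589, 0.0986]
orientation: [0.001, 0.284, 0.959, -0.0]
wrist_force: [-0.8, -0.5, -0.3]
finger_gap: 0.0145
```

```bash
python3 b.py w7 | head -3; python3 -c "
from h import *
to([.537,-.0603,.0965],147)
f=np.load('w7.npz');cv2.imwrite('pics/w7c.png',cv2.resize(f['p'][140:300,160:360],None,fx=4,fy=3.75*1,interpolation=cv2.INTER_CUBIC))"
```

```text
11.25 [ 0.5383 -0.0589  0.0985] 0.014495258510139103 [-0.2  0.1 -0.7]
orange [253.1 198.8] [247 194  13  11 113] [array([ 0.5373, -0.0612,  0.02  ]), array([ 0.5349, -0.0595,  0.028 ]), array([ 0.5325, -0.0578,  0.036 ])] depth pt [ 0.5372 -0.061   0.0205]
deck z [0.0271 0.028  0.0284 0.0288 0.0295]
tcp [ 0.5383 -0.0589  0.0985] tool shift (x0.02) [ 0.015 -0.092  0.1  ]
rotvec/360 [ 0.      0.0002 -0.0001]
shift after turn [ 0.015 -0.092  0.1  ]
```

View pics/w7c.png

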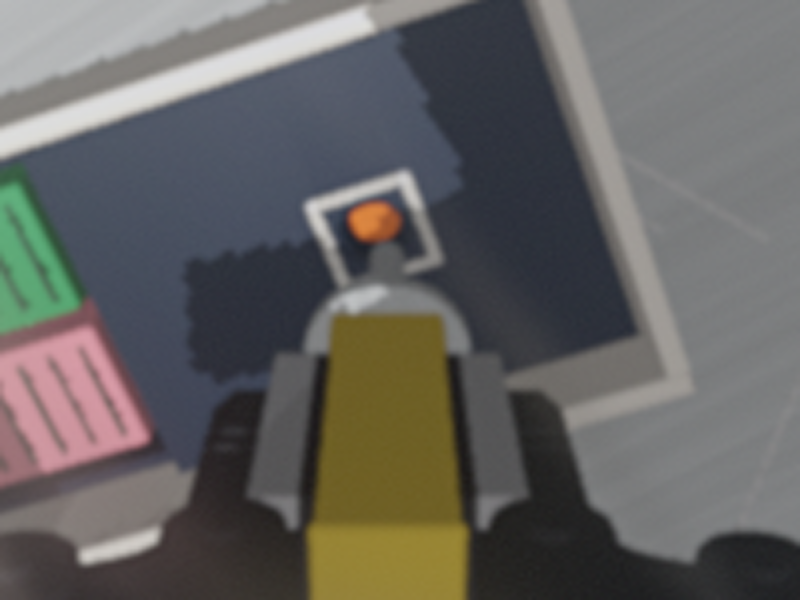

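Tip at about (387,260) in the crop, the button at (375,222); a shift of about 2 mm along tool -y centres it. I'll correct that and go down to just above the button.

{"method": "arm_command", "body": {"rows": [{"delta_pos":[0,-0.105,0],"rot":[0,0,0],"fingers":1},{"delta_pos":[0,0,0],"rot":[0,0,0],"fingers":1},{"delta_pos":[0,0,0.2],"rot":[0,0,0],"fingers":1},{"delta_pos":[0,0,0.2],"rot":[0,0,0],"fingers":1},{"delta_pos":[0,0,0],"rot":[0,0,0],"fingers":1}]}}

```text
clock: 11.75
tcp_pos: [0.536, -0.0604, 0.089]
orientation: [-0.001, 0.284, 0.959, -0.0]
wrist_force: [-0.7, -0.7, -0.6]
finger_gap: 0.0143
```

{"method": "arm_command", "body": {"rows": [{"delta_pos":[0,0,0.1],"rot":[0,0,0],"fingers":1},{"delta_pos":[0,0,0.1],"rot":[0,0,0],"fingers":1},{"delta_pos":[0,0,0.1],"rot":[0,0,0],"fingers":1},{"delta_pos":[0,0,0],"rot":[0,0,0],"fingers":1},{"delta_pos":[0,0,0],"rot":[0,0,0],"fingers":1}]}}

```text
clock: 12.25
tcp_pos: [0.5365, -0.0605, 0.0838]
orientation: [-0.0, 0.284, 0.959, -0.0]
wrist_force: [-0.6, -0.4, -1.0]
finger_gap: 0.0147
```

{"method": "arm_command", "body": {"rows": [{"delta_pos":[0,0,0.05],"rot":[0,0,0],"fingers":1},{"delta_pos":[0,0,0.05],"rot":[0,0,0],"fingers":1},{"delta_pos":[0,0,0.05],"rot":[0,0,0],"fingers":1},{"delta_pos":[0,0,0],"rot":[0,0,0],"fingers":1}]}}

```text
clock: 12.65
tcp_pos: [0.5368, -0.0605, 0.0812]
orientation: [0.0, 0.284, 0.959, -0.0]
wrist_force: [-1.3, 0.7, 1.5]
finger_gap: 0.015
```

{"method": "arm_command", "body": {"rows": [{"delta_pos":[0,0,0.05],"rot":[0,0,0],"fingers":1},{"delta_pos":[0,0,0.05],"rot":[0,0,0],"fingers":1},{"delta_pos":[0,0,0],"rot":[0,0,0],"fingers":1}]}}

```text
clock: 12.95
tcp_pos: [0.5368, -0.0606, 0.0791]
orientation: [0.0, 0.284, 0.959, -0.0]
wrist_force: [-0.5, 0.9, 3.5]
finger_gap: 0.0149
```

{"method": "arm_command", "body": {"rows": [{"delta_pos":[0,0,0.05],"rot":[0,0,0],"fingers":1},{"delta_pos":[0,0,0.05],"rot":[0,0,0],"fingers":1},{"delta_pos":[0,0,0],"rot":[0,0,0],"fingers":1}]}}

```text
clock: 13.25
tcp_pos: [0.5368, -0.0606, 0.0773]
orientation: [0.0, 0.284, 0.959, -0.0]
wrist_force: [-2.1, 0.2, 7.6]
finger_gap: 0.0147
```

{"method": "arm_command", "body": {"rows": [{"delta_pos":[0,0,0.05],"rot":[0,0,0],"fingers":1},{"delta_pos":[0,0,0],"rot":[0,0,0],"fingers":1}]}}

```text
clock: 13.45
tcp_pos: [0.5369, -0.0606, 0.0764]
orientation: [0.0, 0.284, 0.959, -0.0]
wrist_force: [-1.3, 0.1, 7.2]
finger_gap: 0.0145
```

{"method": "arm_command", "body": {"rows": [{"delta_pos":[0,0,0.05],"rot":[0,0,0],"fingers":1},{"delta_pos":[0,0,0],"rot":[0,0,0],"fingers":1}]}}

```text
clock: 13.65
tcp_pos: [0.5369, -0.0606, 0.0755]
orientation: [0.001, 0.284, 0.959, -0.0]
wrist_force: [-1.3, 0.2, 7.4]
finger_gap: 0.0148
```

{"method": "arm_command", "body": {"rows": [{"delta_pos":[-0.034,-0.094,0],"rot":[0,0,0],"fingers":1},{"delta_pos":[-0.034,-0.094,0],"rot":[0,0,0],"fingers":1},{"delta_pos":[-0.034,-0.094,0],"rot":[0,0,0],"fingers":1},{"delta_pos":[0,0,0],"rot":[0,0,0],"fingers":1}]}}

```text
clock: 14.05
tcp_pos: [0.5357, -0.0657, 0.0756]
orientation: [0.0, 0.284, 0.959, 0.001]
wrist_force: [-1.0, 4.2, 7.6]
finger_gap: 0.0151
```

{"method": "arm_command", "body": {"rows": [{"delta_pos":[-0.034,-0.094,0],"rot":[0,0,0],"fingers":1},{"delta_pos":[0,0,0],"rot":[0,0,0],"fingers":1}]}}

```text
clock: 14.25
tcp_pos: [0.5352, -0.0676, 0.0756]
orientation: [0.0, 0.284, 0.959, 0.001]
wrist_force: [-1.5, 2.1, 9.2]
finger_gap: 0.0148
```

{"method": "arm_command", "body": {"rows": [{"delta_pos":[-0.034,-0.094,0],"rot":[0,0,0],"fingers":1},{"delta_pos":[-0.034,-0.094,0],"rot":[0,0,0],"fingers":1},{"delta_pos":[-0.034,-0.094,0],"rot":[0,0,0],"fingers":1},{"delta_pos":[-0.034,-0.094,0],"rot":[0,0,0],"fingers":1},{"delta_pos":[-0.034,-0.094,0],"rot":[0,0,0],"fingers":1},{"delta_pos":[0,0,0],"rot":[0,0,0],"fingers":1}]}}

```text
clock: 14.85
tcp_pos: [0.533, -0.0774, 0.0756]
orientation: [0.0, 0.284, 0.959, 0.001]
wrist_force: [-0.8, 2.6, 8.7]
finger_gap: 0.0146
```

{"method": "arm_command", "body": {"rows": [{"delta_pos":[-0.034,-0.094,0],"rot":[0,0,0],"fingers":1},{"delta_pos":[-0.034,-0.094,0],"rot":[0,0,0],"fingers":1},{"delta_pos":[-0.034,-0.094,0],"rot":[0,0,0],"fingers":1},{"delta_pos":[-0.034,-0.094,0],"rot":[0,0,0],"fingers":1},{"delta_pos":[-0.034,-0.094,0],"rot":[0,0,0],"fingers":1},{"delta_pos":[0,0,0],"rot":[0,0,0],"fingers":1}]}}

```text
clock: 15.45
tcp_pos: [0.5307, -0.0871, 0.0756]
orientation: [0.0, 0.284, 0.959, 0.001]
wrist_force: [-1.3, 3.4, 7.6]
finger_gap: 0.0148
```

{"method": "arm_command", "body": {"rows": [{"delta_pos":[-0.034,-0.094,0],"rot":[0,0,0],"fingers":1},{"delta_pos":[-0.034,-0.094,0],"rot":[0,0,0],"fingers":1},{"delta_pos":[-0.034,-0.094,0],"rot":[0,0,0],"fingers":1},{"delta_pos":[-0.034,-0.094,0],"rot":[0,0,0],"fingers":1},{"delta_pos":[-0.034,-0.094,0],"rot":[0,0,0],"fingers":1},{"delta_pos":[-0.034,-0.094,0],"rot":[0,0,0],"fingers":1},{"delta_pos":[-0.034,-0.094,0],"rot":[0,0,0],"fingers":1},{"delta_pos":[-0.034,-0.094,0],"rot":[0,0,0],"fingers":1},{"delta_pos":[-0.034,-0.094,0],"rot":[0,0,0],"fingers":1},{"delta_pos":[0,0,0],"rot":[0,0,0],"fingers":1}]}}

```text
clock: 16.45
tcp_pos: [0.5266, -0.1046, 0.0756]
orientation: [0.0, 0.284, 0.959, 0.001]
wrist_force: [-0.4, 2.9, 8.2]
finger_gap: 0.0145
```

{"method": "arm_command", "body": {"rows": [{"delta_pos":[-0.017,-0.047,0],"rot":[0,0,0],"fingers":1},{"delta_pos":[-0.017,-0.047,0],"rot":[0,0,0],"fingers":1},{"delta_pos":[0,0,0],"rot":[0,0,0],"fingers":1}]}}

```text
clock: 16.75
tcp_pos: [0.5261, -0.1065, 0.0756]
orientation: [0.0, 0.284, 0.959, 0.001]
wrist_force: [0.0, 2.9, 7.8]
finger_gap: 0.0147
```

{"method": "arm_command", "body": {"rows": [{"delta_pos":[-0.017,-0.047,0],"rot":[0,0,0],"fingers":1},{"delta_pos":[0,0,0],"rot":[0,0,0],"fingers":1}]}}

```text
clock: 16.95
tcp_pos: [0.5259, -0.1074, 0.0756]
orientation: [0.0, 0.284, 0.959, 0.001]
wrist_force: [-1.1, 3.9, 8.1]
finger_gap: 0.0148
```

{"method": "arm_command", "body": {"rows": [{"delta_pos":[-0.017,-0.047,0],"rot":[0,0,0],"fingers":1},{"delta_pos":[0,0,0],"rot":[0,0,0],"fingers":1}]}}

```text
clock: 17.15
tcp_pos: [0.5258, -0.1086, 0.0756]
orientation: [0.001, 0.284, 0.959, 0.001]
wrist_force: [-0.7, 1.4, 6.5]
finger_gap: 0.0145
```

{"method": "arm_command", "body": {"rows": [{"delta_pos":[-0.012,-0.033,0],"rot":[0,0,0],"fingers":1},{"delta_pos":[0,0,0],"rot":[0,0,0],"fingers":1}]}}

```text
clock: 17.35
tcp_pos: [0.5257, -0.1092, 0.0756]
orientation: [0.001, 0.284, 0.959, 0.001]
wrist_force: [-0.5, 2.8, 7.4]
finger_gap: 0.0149
```

{"method": "arm_command", "body": {"rows": [{"delta_pos":[-0.01,-0.025,0],"rot":[0,0,0],"fingers":1},{"delta_pos":[0,0,0],"rot":[0,0,0],"fingers":1}]}}

```text
clock: 17.55
tcp_pos: [0.5257, -0.1094, 0.0756]
orientation: [0.001, 0.284, 0.959, 0.001]
wrist_force: [0.3, 3.9, 7.9]
finger_gap: 0.015
```

{"method": "arm_command", "body": {"rows": [{"delta_pos":[-0.01,-0.025,0],"rot":[0,0,0],"fingers":1},{"delta_pos":[0,0,0],"rot":[0,0,0],"fingers":1}]}}

```text
clock: 17.75
tcp_pos: [0.5256, -0.1096, 0.0756]
orientation: [0.001, 0.284, 0.959, 0.002]
wrist_force: [-0.0, 4.6, 8.7]
finger_gap: 0.0147
```

{"method": "arm_command", "body": {"rows": [{"delta_pos":[-0.01,-0.025,0],"rot":[0,0,0],"fingers":1},{"delta_pos":[0,0,0],"rot":[0,0,0],"fingers":1}]}}

```text
clock: 17.95
tcp_pos: [0.5256, -0.1101, 0.0756]
orientation: [0.001, 0.284, 0.959, 0.002]
wrist_force: [1.1, 5.6, 6.8]
finger_gap: 0.0152
```

The push force is rising and travel is about 50 mm, so the tray is at its stop. Lifting out now.

{"method": "arm_command", "body": {"rows": [{"delta_pos":[0,0,-0.1],"rot":[0,0,0],"fingers":1},{"delta_pos":[0,0,-0.15],"rot":[0,0,0],"fingers":1},{"delta_pos":[0,0,-0.15],"rot":[0,0,0],"fingers":1},{"delta_pos":[0.017,0.047,-0.1],"rot":[0,0,0],"fingers":1},{"delta_pos":[0.017,0.047,-0.4],"rot":[0,0,0],"fingers":1},{"delta_pos":[0,0,-0.8],"rot":[0,0,0],"fingers":1},{"delta_pos":[0,0,-1],"rot":[0,0,0],"fingers":1},{"delta_pos":[0,0,-1],"rot":[0,0,0],"fingers":1},{"delta_pos":[0,0,-0.5],"rot":[0,0,0],"fingers":1},{"delta_pos":[-0.6,-0.3,0],"rot":[0,0,0],"fingers":1},{"delta_pos":[-0.9,-0.3,0],"rot":[0,0,0],"fingers":1},{"delta_pos":[-0.5,-0.2,0],"rot":[0,0,0],"fingers":1},{"delta_pos":[0,0,0],"rot":[0,0,0],"fingers":1},{"delta_pos":[0,0,0],"rot":[0,0,0],"fingers":1}]}}

```text
clock: 19.35
tcp_pos: [0.5494, -0.1448, 0.1579]
orientation: [-0.001, 0.285, 0.959, 0.0]
wrist_force: [-0.7, -0.0, -1.2]
finger_gap: 0.0147
```

```bash
python3 b.py w8; python3 -c "
from h import *
to([.5005,.2146,.15],147)"
```

```text
19.4 [ 0.5493 -0.1445  0.1581] 0.01471604944757597 [-1.3  0.8 -0.3]
orange [277.3 134.9] [272 129  12  12 105] [array([ 0.5261, -0.107 ,  0.02  ]), array([ 0.5249, -0.1069,  0.028 ]), array([ 0.5237, -0.1067,  0.036 ])] depth pt [ 0.5265 -0.107   0.0202]
deck z [0.0273 0.0279 0.0284 0.0289 0.0296]
walls 2636 ((532.7059326171875, -79.6453628540039), (130.85801696777344, 90.30756378173828), 76.72877502441406)
tcp [ 0.5493 -0.1445  0.1581] tool shift (x0.02) [11.83  13.723  0.42 ]
rotvec/360 [-0.0001 -0.0003 -0.0001]
shift after turn [11.823 13.73   0.403]
```

View pics/w8.png

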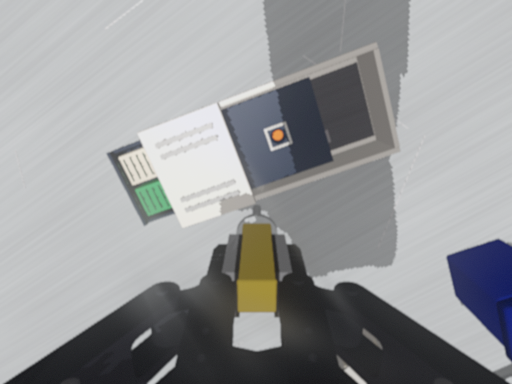

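Tray out: the button is now at (277,135), i.e. 47.9 mm along, and back up, so it's locked. Now the pin goes back to the stand.

{"method": "arm_command", "body": {"rows": [{"delta_pos":[0.4,0.5,0],"rot":[0,0,0],"fingers":1},{"delta_pos":[0.845,0.98,0],"rot":[0,0,0],"fingers":1},{"delta_pos":[0.845,0.98,0],"rot":[0,0,0],"fingers":1},{"delta_pos":[0.845,0.98,0],"rot":[0,0,0],"fingers":1},{"delta_pos":[0.845,0.98,0],"rot":[0,0,0],"fingers":1},{"delta_pos":[0.845,0.98,0],"rot":[0,0,0],"fingers":1},{"delta_pos":[0.845,0.98,0],"rot":[0,0,0],"fingers":1},{"delta_pos":[0.845,0.98,0],"rot":[0,0,0],"fingers":1},{"delta_pos":[0.845,0.98,0],"rot":[0,0,0],"fingers":1},{"delta_pos":[0.845,0.98,0],"rot":[0,0,0],"fingers":1},{"delta_pos":[0.845,0.98,0],"rot":[0,0,0],"fingers":1},{"delta_pos":[0.845,0.98,0],"rot":[0,0,0],"fingers":1},{"delta_pos":[0.845,0.98,0],"rot":[0,0,0],"fingers":1},{"delta_pos":[0.845,0.98,0],"rot":[0,0,0],"fingers":1},{"delta_pos":[0.445,0.49,0],"rot":[0,0,0],"fingers":1},{"delta_pos":[0,0,0],"rot":[0,0,0],"fingers":1},{"delta_pos":[0,0,0],"rot":[0,0,0],"fingers":1},{"delta_pos":[0,0,0],"rot":[0,0,0],"fingers":1}]}}

```text
clock: 21.2
tcp_pos: [0.5012, 0.2137, 0.1588]
orientation: [0.0, 0.285, 0.959, -0.0]
wrist_force: [-0.0, 0.5, -0.1]
finger_gap: 0.0142
```

```bash
python3 w.py w9
python3 - <<'E'
from h import *
to([.5005,.2146,.113],147)
for n in("w6","w9"):
    g=cv2.cvtColor(np.load(n+".npz")["p"],cv2.COLOR_BGR2GRAY); print(n); print(g[200:222:3,244:270])
E
python3 -c "
import cv2;p=cv2.imread('pics/w9.png');cv2.imwrite('pics/w9c.png',cv2.resize(p[120:270,160:360],None,fx=4,fy=4,interpolation=cv2.INTER_CUBIC))"
```

```text
yellow [203.9  68.5] [ 174   42   61   53 2548] ztop 0.1415 rect ((411.99359130859375, 239.3789520263672), (22.589405059814453, 22.413421630859375), 64.91793823242188) mean [0.4119 0.2398 0.1403]
yellow [256.6 270.4] [ 236  224   42   88 3034] ztop 0.1968 rect ((500.9100036621094, 214.3014373779297), (16.517982482910156, 17.02064323425293), 58.111488342285156) mean [0.5    0.2148 0.1956]
stand? [256.7 180.8] [ 222  150   69   65 4102] ((500.3155212402344, 214.43553161621094), (58.461669921875, 58.73462677001953), 56.97106170654297) [0.49869455 0.2156029  0.04499246]
21.25 [0.50132861 0.21356562 0.15886552] [ 0.256  0.288 -0.169  1.114 -0.     0.833] 0.014724469699406897 [-0.43225516 -0.93061517 -0.0477603 ]
tcp [0.5013 0.2136 0.1589] tool shift (x0.02) [0.063 0.021 2.293]
rotvec/360 [-0.0001  0.     -0.0003]
shift after turn [0.063 0.021 2.293]
w6
[[167 167 167 167 166 166 164 161 158 156 153 147 142 138 136 132 132 133
  132 132 134 135 136 135 134 134]
 [155 153 148 141 139 138 135 135 135 134 133 132 131 130 131 134 135 135
  136 136 135 135 135 134 135 134]
 [135 136 136 134 135 
[... 808 characters left out ...]
49  50  51
   53  54  57  56  58  59  58  60]
 [ 48  46  48  46  47  46  44  48  63  87 101 109 110 110 107  96  75  55
   49  51  54  55  55  57  58  62]
 [ 48  49  49  49  46  47  46  56  79 100 108 107 110 109 109 106  95  70
   51  47  51  51  53  56  56  59]
 [ 50  46  46  46  47  47  46  58  82 100 109 109 109 109 107 107  97  74
   52  47  46  49  52  52  55  56]
 [ 91  77  74  84  93 100 105 107 110 114 116 118 120 119 118 116 112 110
  106 103  95  86  77  74  78  82]
 [134 122 129 138 142 144 146 148 150 151 151 151 151 151 151 150 149 149
  148 148 146 142 134 126 119 118]
 [146 151 154 154 153 150 148 148 149 150 150 150 151 151 150 149 148 148
  148 150 150 151 151 150 149 146]]
```

View pics/w9c.png

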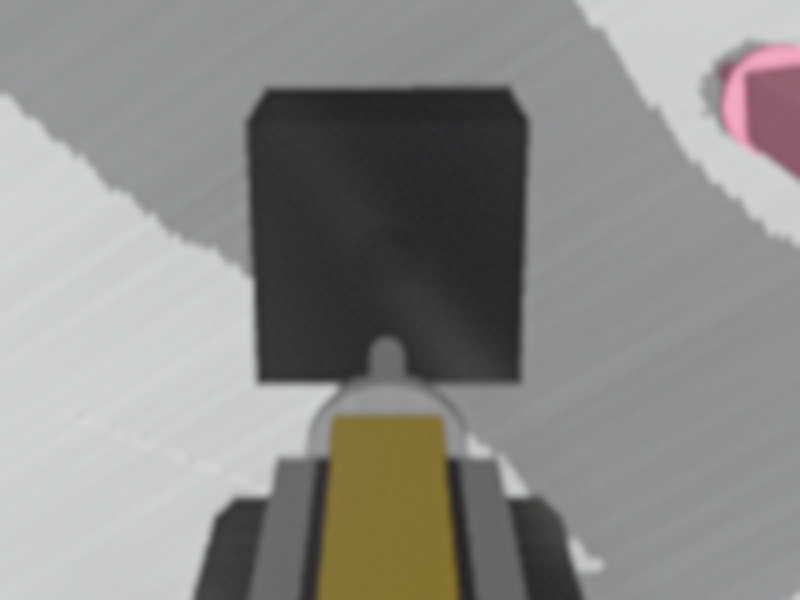

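Tip at (387,345) in the crop, in line with the stand's centre column (387); the stand rectangle and the TCP agree to about 1 mm. Going down with force checks.

{"method": "arm_command", "body": {"rows": [{"delta_pos":[0.05,0,0.4],"rot":[0,0,0],"fingers":1},{"delta_pos":[0,0,0.8],"rot":[0,0,0],"fingers":1},{"delta_pos":[0,0,0.8],"rot":[0,0,0],"fingers":1},{"delta_pos":[0,0,0.4],"rot":[0,0,0],"fingers":1},{"delta_pos":[0,0,0],"rot":[0,0,0],"fingers":1},{"delta_pos":[0,0,0],"rot":[0,0,0],"fingers":1}]}}

```text
clock: 21.85
tcp_pos: [0.5005, 0.2148, 0.1109]
orientation: [-0.0, 0.284, 0.959, -0.0]
wrist_force: [0.5, 0.2, 0.4]
finger_gap: 0.0149
```

{"method": "arm_command", "body": {"rows": [{"delta_pos":[0,0,0.1],"rot":[0,0,0],"fingers":1},{"delta_pos":[0,0,0.1],"rot":[0,0,0],"fingers":1},{"delta_pos":[0,0,0.1],"rot":[0,0,0],"fingers":1},{"delta_pos":[0,0,0],"rot":[0,0,0],"fingers":1}]}}

```text
clock: 22.25
tcp_pos: [0.5003, 0.215, 0.1048]
orientation: [-0.0, 0.284, 0.959, -0.0]
wrist_force: [-0.5, -0.4, -0.2]
finger_gap: 0.0152
```

{"method": "arm_command", "body": {"rows": [{"delta_pos":[0,0,0.1],"rot":[0,0,0],"fingers":1},{"delta_pos":[0,0,0.1],"rot":[0,0,0],"fingers":1},{"delta_pos":[0,0,0],"rot":[0,0,0],"fingers":1}]}}

```text
clock: 22.55
tcp_pos: [0.5001, 0.215, 0.1005]
orientation: [-0.0, 0.284, 0.959, -0.0]
wrist_force: [0.6, 0.5, -1.2]
finger_gap: 0.0148
```

{"method": "arm_command", "body": {"rows": [{"delta_pos":[0,0,0.25],"rot":[0,0,0],"fingers":1},{"delta_pos":[0,0,0.25],"rot":[0,0,0],"fingers":1},{"delta_pos":[0,0,0.25],"rot":[0,0,0],"fingers":1},{"delta_pos":[0,0,0.25],"rot":[0,0,0],"fingers":1},{"delta_pos":[0,0,0.25],"rot":[0,0,0],"fingers":1},{"delta_pos":[0,0,0.2],"rot":[0,0,0],"fingers":1},{"delta_pos":[0,0,0],"rot":[0,0,0],"fingers":1},{"delta_pos":[0,0,0],"rot":[0,0,0],"fingers":1}]}}

```text
clock: 23.35
tcp_pos: [0.5004, 0.215, 0.0718]
orientation: [-0.0, 0.284, 0.959, -0.0]
wrist_force: [-0.7, 0.4, -1.2]
finger_gap: 0.0146
```

{"method": "arm_command", "body": {"rows": [{"delta_pos":[0,0,0.05],"rot":[0,0,0],"fingers":1},{"delta_pos":[0,0,0.05],"rot":[0,0,0],"fingers":1},{"delta_pos":[0,0,0],"rot":[0,0,0],"fingers":1}]}}

```text
clock: 23.65
tcp_pos: [0.5004, 0.215, 0.0699]
orientation: [0.0, 0.284, 0.959, -0.0]
wrist_force: [-0.3, 0.2, -1.0]
finger_gap: 0.015
```

{"method": "arm_command", "body": {"rows": [{"delta_pos":[0,0,0.05],"rot":[0,0,0],"fingers":1},{"delta_pos":[0,0,0.05],"rot":[0,0,0],"fingers":1},{"delta_pos":[0,0,0.03],"rot":[0,0,0],"fingers":1},{"delta_pos":[0,0,0],"rot":[0,0,0],"fingers":1}]}}

```text
clock: 24.05
tcp_pos: [0.5003, 0.215, 0.0671]
orientation: [-0.0, 0.284, 0.959, -0.0]
wrist_force: [0.4, 0.7, -0.5]
finger_gap: 0.0149
```

{"method": "arm_command", "body": {"rows": [{"delta_pos":[0,0,0.03],"rot":[0,0,0],"fingers":1},{"delta_pos":[0,0,0],"rot":[0,0,0],"fingers":1}]}}

```text
clock: 24.25
tcp_pos: [0.5005, 0.2151, 0.0668]
orientation: [0.0, 0.284, 0.959, 0.0]
wrist_force: [-0.1, -0.5, -0.1]
finger_gap: 0.0148
```

{"method": "arm_command", "body": {"squeeze": 20, "rows": [{"delta_pos":[0,0,0],"rot":[0,0,0],"fingers":0.8},{"delta_pos":[0,0,0],"rot":[0,0,0],"fingers":0.7},{"delta_pos":[0,0,0],"rot":[0,0,0],"fingers":0.6},{"delta_pos":[0,0,0],"rot":[0,0,0],"fingers":0.45},{"delta_pos":[0,0,0],"rot":[0,0,0],"fingers":0.45},{"delta_pos":[0,0,0],"rot":[0,0,0],"fingers":0.45},{"delta_pos":[0,0,-0.5],"rot":[0,0,0],"fingers":0.45},{"delta_pos":[0,0,-1],"rot":[0,0,0],"fingers":0.45},{"delta_pos":[0,0,-1],"rot":[0,0,0],"fingers":0.45},{"delta_pos":[0,0,-1],"rot":[0,0,0],"fingers":0.45},{"delta_pos":[0,0,-1],"rot":[0,0,0],"fingers":0.45},{"delta_pos":[0,0,-1],"rot":[0,0,0],"fingers":0.45},{"delta_pos":[0,0,0],"rot":[0,0,0],"fingers":0.45},{"delta_pos":[0,0,0],"rot":[0,0,0],"fingers":0.45}]}}

```text
clock: 25.65
tcp_pos: [0.5007, 0.2151, 0.1773]
orientation: [0.001, 0.284, 0.959, 0.0]
wrist_force: [0.3, -0.2, -0.8]
finger_gap: 0.0471
```

```bash
python3 w.py w10
python3 - <<'E'
from h import *
p,d,c=cam("top"); P=cloud(d,c); hsv=cv2.cvtColor(p,cv2.COLOR_BGR2HSV)
m=(hsv[...,0]>5)&(hsv[...,0]<20)&(hsv[...,1]>100); m[:,:300]=0; v,u=np.nonzero(m)
print("button top-cam",u.mean(),v.mean(),ray(c,u.mean(),v.mean(),.02) if len(u) else None)
f=cv2.imread("pics/top0.png"); q=cv2.absdiff(p,f).max(2); print("changed px over canister/jar/cassette/scoop",[(q[a:b,e:g]>60).sum() for a,b,e,g in((105,150,355,400),(100,150,295,335),(135,160,240,265),(180,240,135,165))])
E
```

```text
yellow [207.5  72.5] [ 181   49   54   48 2001] ztop 0.1415 rect ((411.72015380859375, 239.53500366210938), (22.453535079956055, 22.191482543945312), 64.76110076904297) mean [0.4117 0.2398 0.1403]
yellow [255.8 191.6] [245 173  22  36 715] ztop 0.1049 rect ((499.8695068359375, 215.53533935546875), (15.131729125976562, 14.308401107788086), 56.79242706298828) mean [0.4993 0.2159 0.1037]
stand? [254.6 172.2] [ 223  147   65   61 2732] ((499.95379638671875, 214.52243041992188), (58.162139892578125, 58.04572296142578), 57.14022445678711) [0.49497227 0.21709077 0.0450056 ]
25.7 [0.5001475  0.21499601 0.1763861 ] [ 0.259  0.277 -0.14   1.154 -0.     0.835] 0.046997061880183974 [-0.17334783  0.42588043 -0.63852428]
button top-cam 354.6363636363636 221.54545454545453 [ 0.52454409 -0.10908052  0.02      ]
changed px over canister/jar/cassette/scoop [np.int64(0), np.int64(0), np.int64(0), np.int64(70)]
```

View pics/w10.png

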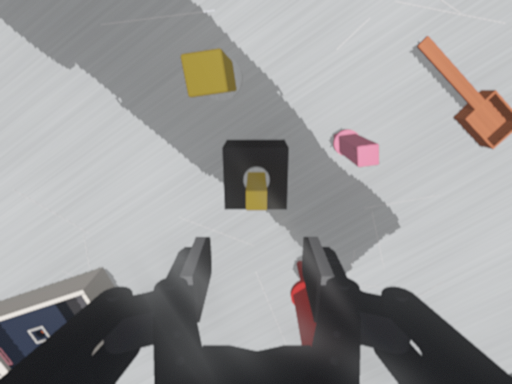

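The pin stands upright in its stand (top at z 0.105, about 1 mm off the hole's axis), the gripper is clear and open, and the scoop is still there. The pixels that changed near the scoop are probably the arm's shadow. Handing in.

```bash
python3 -c "
from workcell import env
print(env.hand_in())"
```

```text
the job is handed in; nothing more can be done
None
```

I took the pin out of its stand, pressed the button, pushed the tray to its stop and put the pin back in the stand. I handed the job in at about 26 s; no verdict came back.

- **Pressing and pushing:** the deck sits about 7.6 mm low. I held the button roughly 5 mm down at about 8 N. Sideways the push took about 3 N, rising to about 5.6 N at the stop. These are wrist-sensor readings taken between moves.
- **Tray:** the wrist camera showed the recess 47.9 mm from where it started, with the button back up, so the latch should have locked. The top camera showed it still out at the end, about 2 mm off the wrist camera's reading, close to the stated calibration accuracy.
- **Pin:** after release its handle top is at 105 mm, which is the seated height. It is about 1 mm off the hole's axis, looks upright, and the gripper is open and well clear.
- **Other things on the cart:** the top camera showed no change at the canister, jar or cassette. Around the scoop 70 pixels differed; I put that down to the arm's shadow, since the hand never went near it, but I didn't measure the scoop's position again.
- **Slips:** my first calls were refused, once for missing row keys and once for too many rows, and nothing moved. I viewed 10 pictures.

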